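Seat the roller pin and run the powered test

ROBOT

A 7-joint arm with a two-finger parallel gripper is mounted at the origin on the work surface. World frame = base frame: x ahead of the robot, y to its left, z up, the work surface at z = 0. Lengths are in m, angles in rad, forces in N, time in s.
With the tool pointing down it reaches from about 0.425 to 0.875 m from the base axis. Payload 4.7 kg.
Tool frame: the origin (TCP) lies where the fingers leave the gripper's body, on its centre line; the fingertips stand 70 mm ahead of it and the grasp point (between the pads) lies 51 mm ahead of it; z points along the fingers, y is the line along which they close (so a half turn about z gives the same grasp; the last joint's range is limited). The gripper opens to 87 mm and grips with 3 to 60 N. Pads are 19 mm wide; open, the fingers measure 117 mm over their backs; the gripper's body (75 mm by 190 mm) begins 51 mm behind the grasp point.
Start: joints at [-1.189, 0.321, -0.07, 1.45, 0.023, 1.371, -0.057], TCP at [0.234, 0.607, 0.292] pointing down, gripper open.
Joint ranges: [-2.86, 2.86], [-0.3, 2.09], [-1.38, 1.24], [0.06, 2.45], [-1.56, 4.7], [0.09, 2.05], [-2.69, 2.69]. Speed limits (rad/s): [2.57, 2.57, 3.14, 3.14, 3.14, 3.14, 3.14].

INTERFACE

Orientations are given as a rotation vector (axis times angle).
In Python, from bench import get_state, get_image, get_calibration, close_job gives the robot as it stands.
- The arm moves only by the tool send_rows, never from a script. Its argument "rows" is a list of rows, each an object of numbers: "hand": the finger opening in mm, from 0 to 87; "x", "y", "z": the shift along the world's x, y, z in mm; "roll": the turn about the world's z in degrees. A call has 1 to 10 rows; each row shifts and turns the commanded pose from where the row before left it; what a row does not reach is not made up. A row lasts 1/10 s, in which the tool goes at most 50 mm and 8.59 degrees, less where a joint would pass 70% of its speed; a pose out of reach is approached as far as the arm can. A call is refused whole if a number of a shift passes 50 or a number of a turn 8.59, either way. A call with a gripper value outside its range is refused whole. The fingers move at their own pace and stop on an object; "force" is the grip in N (left out, the last holds). Time passes only in rows, so rows that do not move let the fingers close. It gives the time, the measured TCP pose, the force, the opening and the grip force at its end, in the units of the state.
- get_state(): the state, without advancing time (a new reading comes with each control period).
- get_image(name): name is "side" or "top"; returns the picture (420x560x3 uint8, blue, green, red); there is no depth.
- get_calibration(name): a dict with "mtx" (3x3 intrinsics, pixels), "D" ([k1, k2, p1, p2, k3] as OpenCV has them; the pictures are not rectified), "world_from_camera" (4x4, takes a point from camera to world coordinates). Camera axes: x right, y down, z forward; pixel columns grow to the right and rows downward; lengths in m; the calibration is good to about 2 mm. A picture is of the moment at which its call begins. get_calibration takes no time and is no camera call.
- close_job(): hands the job in; it is judged then, once.
The state is a dict: "time": time; "joint_positions": joint angles; "qd": joint speeds; "joint_torque": joint torques, N m; "position": TCP position; "tool_rot": TCP orientation; "ft_force": force on the tool from outside, world axes, zero at the start; "torque": the same for the moment, N m; "grip_width": opening from 0.0 (shut) to 1.0 (fully open); "grip_force": force on a finger pad.
Only numpy, scipy, OpenCV 4.12 (cv2) and the standard library are available. Lean on these libraries where they do the work, as an engineer would, in place of code of your own. Each camera call takes 0.05 s, during which the arm holds its last target. There are 200 camera calls.

TASK

Finish the repaired desk calculator: pick up the mallet, drive the roller pin that still stands up fully home with it (no fingers on the pin), and stand the mallet back on the table on its striking face. Only then press the test box's sprung dead-man lever down to half-way, where it lies level, never to its bottom stop, and finish while still holding it there with the gripper. Leave the other things where they are.

Things in the scene. Friction and masses are not known exactly. Their poses are not given: they have to be found in the camera images.
- calculator: Beige desk calculator, fixed, 200 (x) x 220 (y) mm. Origin: centre of underside; x to its back. Keyboard in front (-x), keys up to 46 mm high. Behind it a black roller (top 59 mm) lies along y between two beige cheeks, 62 x 40 mm, flat tops 60 mm high, centred at x = +66, y = +88 and -88 mm. Each has a round-headed steel pin; the one at -y is already home (fixed), the one at +y stands up.
- pin_top (a point): Centre of the top of the standing steel pin's head (head 16 mm diameter, 4 mm thick) on the calculator's +y cheek, at x = +66, y = +86 mm of the calculator. 73 to 76 mm above the table at the start, 64 mm when fully home (head resting on the cheek). Moves straight down.
- pin (a joint): How far the pin has gone down, in m: 0 to 0.003 at the start, 0.012 fully home against a firm stop. It takes about 6 to 7 N to move and stays where it is left.
- mallet: Loose mallet, 0.25 to 0.4 kg, standing on its striking face on the left or right. Origin: centre of that face (underside); z up. Black rubber block head 44 x 44 mm, 70 mm tall. Wooden handle, 18 mm wide, 22 mm tall, runs level along its -x, from x = -22 to -152 mm, centre line 42 mm above the striking face. Centre of mass about 6 mm from the head's axis towards the handle.
- testbox: Grey test box with dead-man lever, fixed, on the other side from the mallet. Base 190 (x) x 110 (y) x 14 mm; origin: centre of underside; x to its back. At the back (x = +45 to +95) a block 44 mm high with two ears up to 71 mm that carry the pivot; the lever points forward (-x). A fixed 12 mm square post at x = -30, y = +45 mm, top 64 mm high, marks the height of the pad's top when level.
- lever_hinge (a point): Pivot axis of the dead-man lever (along the test box's y), 57 mm above the table, at x = +70 mm of the test box.
- lever_pad (a point): Centre of the top face of the lever's black rubber pad, where it is pressed. Pad 44 mm long, 34 mm wide, 14 mm thick, its centre 100 mm from the pivot. Its top is about 84 mm above the table when free, 64 mm when level (half-way), 44 mm at the bottom stop. Nothing stands above it.
- deadman (a joint): Angle of the dead-man lever in rad: 0 free (free end raised by 0.2 rad), 0.20 level = half-way, 0.40 bottom stop; grows as it is pressed. The spring pushes it back: on the pad about 2.5 N at the start of travel, 6.5 N half-way, 10.5 N at the bottom.
- phone: Bystander: black phone lying flat, 146 x 72 x 9 mm, on the right; origin centre of underside.
- servo: Bystander: small blue servo motor standing on end, 32 x 13 x 30 mm, front left of the calculator; origin centre of underside.
- fan: Bystander: flat black cooling fan, 50 x 50 x 16 mm, far right; origin centre of underside.
- bezel: Bystander: beige display frame, 80 x 110 x 16 mm, lying behind the calculator; origin centre of underside.
- screwdriver: Bystander: screwdriver with yellow handle, about 200 mm long, lying far left.
- tape: Bystander: roll of black tape, 90 mm diameter, 18 mm high, behind the calculator; origin centre of underside.
- bottle: Bystander: plastic water bottle, 64 mm diameter, 190 mm tall, on the left; origin centre of underside.
Things that resemble listed ones, but are neither listed nor needed, are in the scene too. What is shaped like the testbox but yellow is not meant.

How it is judged:
By the outcome, as a careful person would: the job done as asked, in the order asked, and still so for the second after the job is handed in, while the arm keeps its last pose, push and grip.
It also fails if it takes over 59 s, if anything falls off the work surface, if the arm or the gripper's body presses on something with over 40 N, if the wrist force passes 120 N, or if a joint passes its speed limit or range.

## Working session

There is one attempt and no reset: what is moved stays moved. The work goes in short steps, Python scripts to look and compute and a tool call to move; the robot and the scene stay as the last step left them, time stands still between calls to the robot, and variables do not carry over. Pictures are saved under pics/ and viewed, at most 10 in all, crops included, and the job is handed in when it is done.

Besides the shell and the picture viewer there is one more tool, called after "Call:" by a JSON object that holds its "method" and its "body", one argument or row to a line. send_rows: Moves the arm, as the interface text tells. Its arguments: {"type":"object","properties":{"rows":{"type":"array","items":{"type":"object","properties":{"hand":{"type":"number"},"x":{"type":"number"},"y":{"type":"number"},"z":{"type":"number"},"roll":{"type":"number"}}}},"force":{"type":"number"}},"required":["rows"]}

```bash
mkdir -p pics; ls; cat > h.py <<'E'
import numpy as np, cv2
from bench import *
def ray(name,u,v):
    c=get_calibration(name);K=np.array(c["mtx"],float);D=np.array(c["D"],float);T=np.array(c["world_from_camera"])
    p=cv2.undistortPoints(np.array([[[u,v]]],float),K,D)[0,0]
    return T[:3,3],T[:3,:3]@np.array([p[0],p[1],1])
def onz(name,u,v,z):
    o,d=ray(name,u,v);return np.round((o+d*(z-o[2])/d[2])*1000,1)
def proj(name,P):
    c=get_calibration(name);T=np.linalg.inv(np.array(c["world_from_camera"]))
    P=np.atleast_2d(np.array(P,float))
    return cv2.projectPoints(P,cv2.Rodrigues(T[:3,:3])[0],T[:3,3],np.array(c["mtx"],float),np.array(c["D"],float))[0][:,0].round(1)
def snap(name,f,crop=None,s=1):
    im=get_image(name)
    cv2.imwrite("pics/raw_"+f,im)
    if crop: x0,y0,x1,y1=crop; im=im[y0:y1,x0:x1]
    im=cv2.resize(im,None,fx=s,fy=s,interpolation=cv2.INTER_CUBIC)
    cv2.imwrite("pics/"+f,im)
E
python3 - <<'E'
from h import *
for n in("top","side"):
    snap(n,n+"0.png",s=1.42); print(np.round(get_calibration(n)["world_from_camera"],3), get_calibration(n)["mtx"])
print(get_state())
E
```

```text
pics
[[ 0.023 -0.99   0.14   0.322]
 [-1.    -0.021  0.021 -0.031]
 [-0.018 -0.141 -0.99   1.558]
 [ 0.     0.     0.     1.   ]] [[450.34659009   0.         276.30419078]
 [  0.         450.34659009 214.00332889]
 [  0.           0.           1.        ]]
[[ 0.704 -0.479  0.525 -0.126]
 [-0.711 -0.481  0.513 -0.646]
 [ 0.007 -0.734 -0.679  0.952]
 [ 0.     0.     0.     1.   ]] [[472.54460326   0.         277.2912054 ]
 [  0.         472.54460326 205.86676934]
 [  0.           0.           1.        ]]
{'time': 0.1, 'joint_positions': array([-1.18891847,  0.32176672, -0.07009326,  1.45154808,  0.02257879,
        1.37079343, -0.05692666]), 'qd': array([-0.0004767 , -0.00045482,  0.00041062, -0.00310789, -0.00057117,
        0.00129269, -0.00056212]), 'joint_torque': array([-1.02476392e-04, -4.92569768e+01, -4.05622758e-01, -3.13399851e+01,
       -6.40776032e-02,  3.94722121e-02,  7.98409428e-05]), 'position': array([0.23359748, 0.60617519, 0.29126172]), 'tool_rot': array([-5.74400538e-01, -3.08838199e+00,  2.68726235e-03]), 'ft_force': array([-0.29341569,  0.01401113,  0.34275472]), 'torque': array([-0.03903211, -0.02082234, -0.01848629]), 'grip_force': 0.0, 'grip_width': 0.9980401821154418}
```

View pics/top0.png

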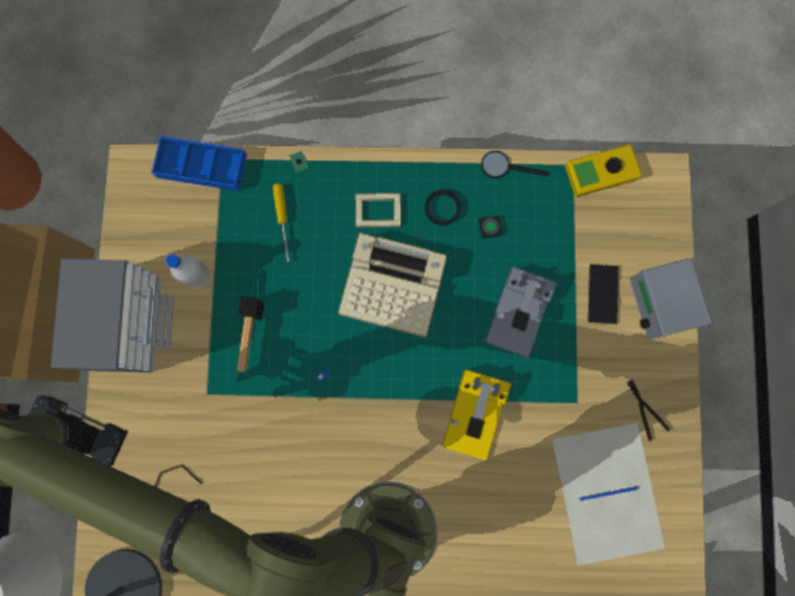

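View pics/side0.png

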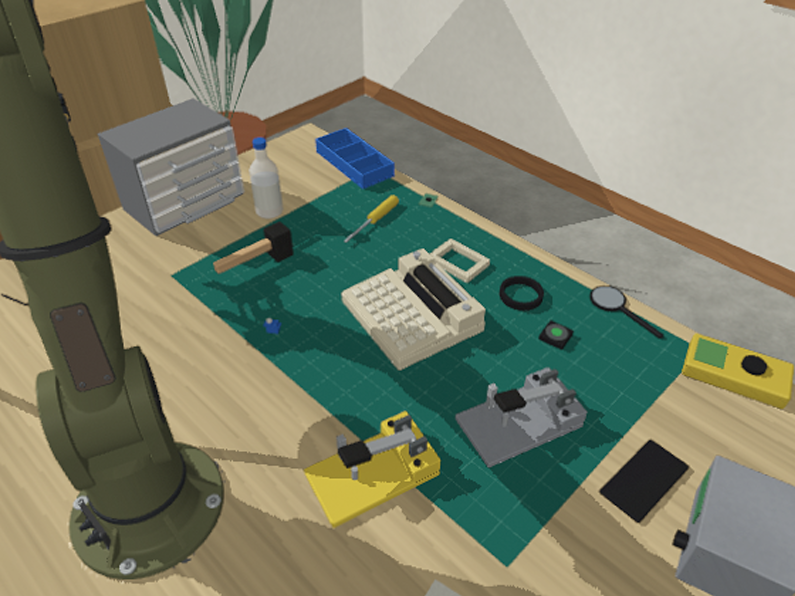

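The top picture shows the mallet at (250,308) in the scaled view, with its handle running down to (243,368). The calculator is at (395,285). The grey test box is at (522,310) with its pad at (520,320), and a yellow lookalike is at (478,415). The grey one is meant, since the task rules out yellow. The only mallet is at far left. Next is one enlarged composite to confirm.

```bash
python3 - <<'E'
from h import *
t=cv2.imread("pics/raw_top0.png");s=cv2.imread("pics/raw_side0.png")
def c(im,x,y,w,h,k): return cv2.resize(im[y:y+h,x:x+w],(w*k,h*k),interpolation=cv2.INTER_CUBIC)
row1=np.hstack([c(t,160,200,50,75,4),c(t,235,160,85,75,4),c(t,335,180,65,75,4)])
row2=np.hstack([c(s,145,150,70,60,4),c(s,275,170,70,75,4)[:240],c(s,335,255,60,60,4)])
W=800;pad=lambda r:cv2.copyMakeBorder(r,0,0,0,W-r.shape[1],cv2.BORDER_CONSTANT)
cv2.imwrite("pics/comp.png",np.vstack([pad(row1),pad(row2)]))
E
```

```text
(no output)
```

View pics/comp.png

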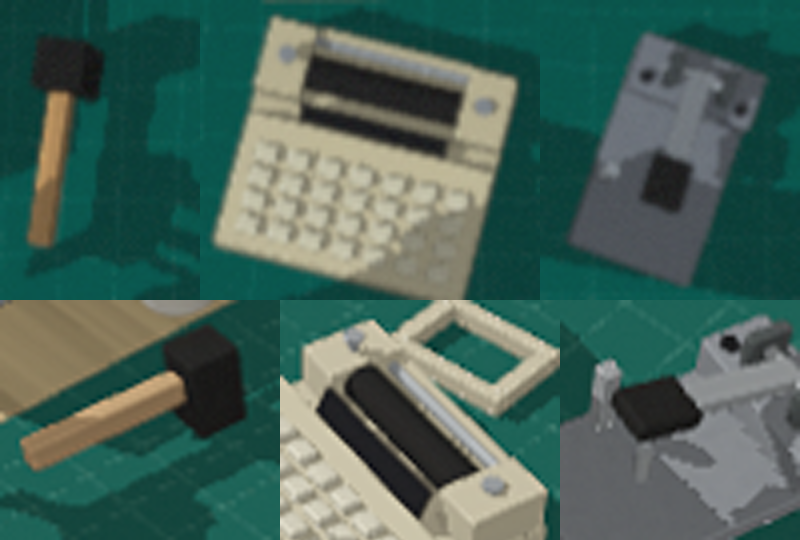

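The crop confirms the pieces: the standing pin at top (256,173) and side (293,180), the mallet, and the grey box with its pad at top (366,225). Now I'll turn these into numbers.

```bash
cat > m.py <<'E'
from h import *
t=cv2.imread("pics/raw_top0.png");s=cv2.imread("pics/raw_side0.png")
def blob(im,x0,y0,x1,y1,f):
    hsv=cv2.cvtColor(im,cv2.COLOR_BGR2HSV)[y0:y1,x0:x1].astype(int)
    m=f(hsv[...,0],hsv[...,1],hsv[...,2]).astype(np.uint8)
    n,l,st,ce=cv2.connectedComponentsWithStats(m);i=1+np.argmax(st[1:,4])
    ys,xs=np.nonzero(l==i);r=cv2.minAreaRect(np.float32(np.c_[xs+x0,ys+y0]))
    return ce[i]+[x0,y0],st[i,4],r
def tri(a,b):
    (o1,d1),(o2,d2)=ray("top",*a),ray("side",*b)
    k=np.linalg.lstsq(np.c_[d1,-d2],o2-o1,rcond=None)[0];p,q=o1+k[0]*d1,o2+k[1]*d2
    return np.round((p+q)/2*1000,1),round(np.linalg.norm(p-q)*1000,1)
E
python3 - <<'E'
from m import *
dark=lambda h,s,v:v<50
grey=lambda h,s,v:(s<50)&(v>70)|((h>95)&(h<130)&(v>90))
wood=lambda h,s,v:(h<25)&(s>70)&(v>60)
print("padT",pt:=blob(t,355,210,385,240,dark)); print("padS",ps:=blob(s,340,265,375,295,dark))
print("pinT",a:=blob(t,250,166,263,180,grey)); print("pinS",b:=blob(s,287,173,301,187,grey))
print("pin2T",a2:=blob(t,300,180,313,193,grey)); print("pin2S",b2:=blob(s,321,210,336,223,grey))
print("headT",h:=blob(t,160,200,195,230,dark)); print("handT",w:=blob(t,160,215,185,270,wood))
print("headS",blob(s,180,150,210,190,dark));print("handS",ws:=blob(s,145,160,200,195,wood))
print("pad tri",tri(pt[0],ps[0]),onz("top",*pt[0],.08)); print("pin",tri(a[0],b[0]),onz("top",*a[0],.075),onz("side",*b[0],.075))
print("pin2",tri(a2[0],b2[0]),onz("top",*a2[0],.064),onz("side",*b2[0],.064))
print("handle",tri(w[0],ws[0]),onz("top",*w[0],.053)); 
print("handle box",[onz("top",*p,.053) for p in cv2.boxPoints(w[2])])
print("head",[onz("top",*p,.07) for p in cv2.boxPoints(h[2])])
# comp corner reads of test box (top): front-left, front-right, back-left, back-right
for n,p,z in(("FL",(571,243),.014),("FR",(690,285),.014),("BL",(643,33),.044),("BR",(766,75),.044),("post",(608,170),.064)):
    print(n,onz("top",(p[0]-540+.5)/4-.5+335,(p[1]+.5)/4-.5+180,z))
E
```

```text
padT (array([366.14159292, 225.38938053]), np.int32(113), ((366.20001220703125, 225.40000915527344), (9.486830711364746, 12.016654014587402), 18.43494987487793))
padS (array([358.43881857, 281.79324895]), np.int32(237), ((358.5882568359375, 281.85296630859375), (13.581995010375977, 20.130455017089844), 75.96376037597656))
pinT (array([257.13636364, 172.95454545]), np.int32(44), ((257.5, 173.0), (6.0, 9.0), 90.0))
pinS (array([293.64705882, 181.02205882]), np.int32(136), ((293.5, 180.5), (11.0, 13.0), 90.0))
pin2T (array([305.58333333, 186.30555556]), np.int32(36), ((306.0, 186.0), (6.0, 6.0), 90.0))
pin2S (array([328.24719101, 216.28089888]), np.int32(178), ((328.0, 216.0), (12.0, 14.0), 90.0))
headT (array([176.59913793, 216.18103448]), np.int32(232), ((176.51348876953125, 216.41893005371094), (17.261892318725586, 14.138313293457031), 9.462322235107422))
handT (array([172.30735931, 241.        ]), np.int32(231), ((172.32998657226562, 241.1899871826172), (6.081118583679199, 38.466609954833984), 8.130102157592773))
headS (array([196.49497487, 169.6758794 ]), np.int32(398), ((196.04399
[... 222 characters left out ...]
4.1]), np.float64(1.8)) [ 499.6 -296.3   80. ]
pin (array([673.9,  70. ,  60.7]), np.float64(0.0)) [670.6  69.1  75. ] [661.1  58.6  75. ]
pin2 (array([632.3, -96.6,  58.5]), np.float64(2.8)) [630.1 -95.4  64. ] [ 628.8 -100.8   64. ]
handle (array([417.2, 345.7, 105.9]), np.float64(34.4)) [435.9 350.   53. ]
handle box [array([372.3, 365.9,  53. ]), array([501.3, 354.5,  53. ]), array([498.8, 333.8,  53. ]), array([369.9, 345.4,  53. ])]
head [array([498. , 367.8,  70. ]), array([545.5, 362.6,  70. ]), array([537. , 304.3,  70. ]), array([489.7, 309.7,  70. ])]
FL [ 454.  -226.4   14. ]
FR [ 420.2 -328.3   14. ]
BL [ 632.6 -283.6   44. ]
BR [ 598.4 -388.4   44. ]
post [ 511.5 -250.7   64. ]
```

Call:
{"method": "send_rows", "body": {
  "rows": [
    {"x":28,"y":-26,"roll":1.6,"hand":87},
    {"x":28,"y":-26,"roll":1.6},
    {"x":28,"y":-26,"roll":1.6},
    {"x":28,"y":-26,"roll":1.6},
    {"x":28,"y":-26,"roll":1.6},
    {"x":28,"y":-26,"roll":1.6},
    {"x":28,"y":-26,"roll":1.6},
    {"x":28,"y":-26,"roll":1.6},
    {"x":28,"y":-26,"roll":1.6},
    {"x":28,"y":-26,"roll":1.6}
  ]
}}

```text
schema error: expected keys hand, x, y, z, roll
```

```bash
python3 - <<'E'
from h import *
s=get_state();print(s["position"],s["tool_rot"],s["joint_positions"])
print("bottle base", onz("side",268/1.42,212/1.42,0), onz("top",174/1.42,262/1.42,.19))
snap("side","side1.png",(130,90,330,240),4)
E
```

```text
[0.23359748 0.60617519 0.29126172] [-5.74400538e-01 -3.08838199e+00  2.68726235e-03] [-1.18891847  0.32176672 -0.07009326  1.45154808  0.02257879  1.37079343
 -0.05692666]
bottle base [597.8 484.6  -0. ] [599.1 483.2 190. ]
```

View pics/side1.png

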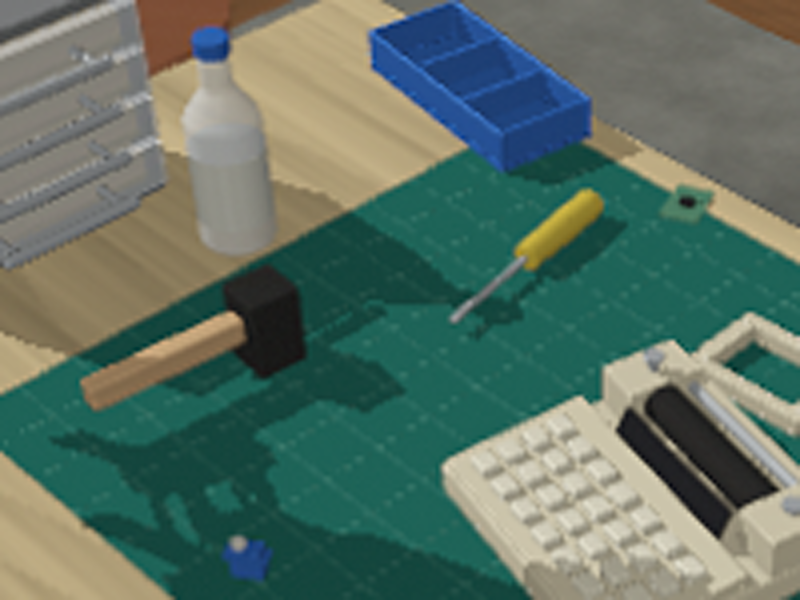

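The call was refused because every key is needed, so nothing moved. The view shows the scene unchanged, with the mallet head's top face at crop (262,284).

Call:
{"method": "send_rows", "body": {
  "rows": [
    {"x":28,"y":-26,"z":0,"roll":1.6,"hand":87},
    {"x":28,"y":-26,"z":0,"roll":1.6,"hand":87},
    {"x":28,"y":-26,"z":0,"roll":1.6,"hand":87},
    {"x":28,"y":-26,"z":0,"roll":1.6,"hand":87},
    {"x":28,"y":-26,"z":0,"roll":1.6,"hand":87},
    {"x":28,"y":-26,"z":0,"roll":1.6,"hand":87},
    {"x":28,"y":-26,"z":0,"roll":1.6,"hand":87},
    {"x":28,"y":-26,"z":0,"roll":1.6,"hand":87},
    {"x":28,"y":-26,"z":0,"roll":1.6,"hand":87},
    {"x":28,"y":-26,"z":0,"roll":1.6,"hand":87}
  ]
}}

```text
time: 1.15
position: [0.5146, 0.3453, 0.292]
tool_rot: [-0.137, -3.138, 0.0]
ft_force: [-0.1, 0.7, -0.6]
grip_width: 1.001
grip_force: 0.0
```

```bash
python3 - <<'E'
from m import *
s=get_state();print(s["position"],s["tool_rot"],s["joint_positions"])
print("head top c side", onz("side",195.2,160.8,.07), "pin side",onz("side",293.4,179,.074))
print("pin tri", tri((256.5,172.9),(293.4,179)), "head tri",tri((173.5,215.5),(195.2,160.8)))
print("pin2 side",onz("side",328.25,216.3,.064))
E
```

```text
[0.51458119 0.34525885 0.29201338] [-1.37046907e-01 -3.13830795e+00  2.92168880e-04] [-0.72906325  0.25444408  0.11501278  1.53719484 -0.02963002  1.35200307
  0.87223428]
head top c side [522.2 340.4  70. ] pin side [668.2  66.2  74. ]
pin tri (array([672.8,  71.2,  68.2]), np.float64(1.3)) head tri (array([522.9, 345.9,  66.4]), np.float64(4.9))
pin2 side [ 628.8 -100.8   64. ]
```

Call:
{"method": "send_rows", "body": {
  "rows": [
    {"x":7,"y":-3,"z":-30,"roll":0,"hand":87},
    {"x":0,"y":0,"z":-40,"roll":0,"hand":87},
    {"x":0,"y":0,"z":-40,"roll":0,"hand":87},
    {"x":0,"y":0,"z":-40,"roll":0,"hand":87},
    {"x":0,"y":0,"z":-30,"roll":0,"hand":87},
    {"x":0,"y":0,"z":-15,"roll":0,"hand":87},
    {"x":0,"y":0,"z":0,"roll":0,"hand":87},
    {"x":0,"y":0,"z":0,"roll":0,"hand":87}
  ]
}}

```text
time: 1.95
position: [0.5214, 0.344, 0.0984]
tool_rot: [0.139, 3.137, 0.002]
ft_force: [0.9, 0.1, -0.5]
grip_width: 0.999
grip_force: 0.0
```

```bash
python3 - <<'E'
from h import *
snap("side","side2.png",(140,100,280,200),4)
E
```

```text
(no output)
```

View pics/side2.png

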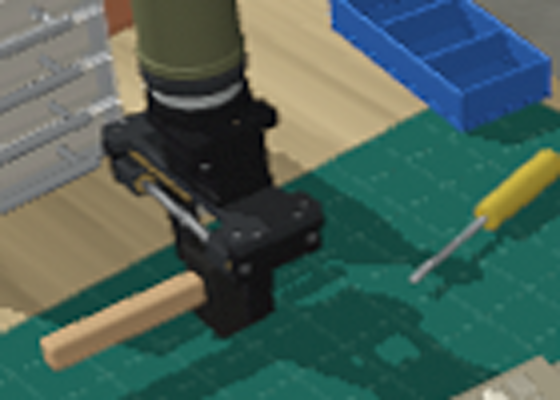

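The fingers straddle the head, with the handle running out at lower left from (200,290) to (50,350). Closing now.

Call:
{"method": "send_rows", "body": {
  "rows": [
    {"x":0,"y":0,"z":0,"roll":0,"hand":60},
    {"x":0,"y":0,"z":0,"roll":0,"hand":45},
    {"x":0,"y":0,"z":0,"roll":0,"hand":30},
    {"x":0,"y":0,"z":0,"roll":0,"hand":30},
    {"x":0,"y":0,"z":0,"roll":0,"hand":30},
    {"x":0,"y":0,"z":0,"roll":0,"hand":30},
    {"x":0,"y":0,"z":0,"roll":0,"hand":30},
    {"x":0,"y":0,"z":0,"roll":0,"hand":30}
  ],
  "force": 35
}}

```text
time: 2.8
position: [0.5208, 0.3431, 0.0973]
tool_rot: [-0.139, -3.138, 0.001]
ft_force: [-0.3, -1.4, 1.8]
grip_width: 0.503
grip_force: 35.0
```

Call:
{"method": "send_rows", "body": {
  "rows": [
    {"x":0,"y":0,"z":15,"roll":0,"hand":30},
    {"x":0,"y":0,"z":30,"roll":0,"hand":30},
    {"x":0,"y":0,"z":40,"roll":0,"hand":30},
    {"x":0,"y":0,"z":40,"roll":0,"hand":30},
    {"x":0,"y":0,"z":15,"roll":0,"hand":30},
    {"x":0,"y":0,"z":0,"roll":0,"hand":30},
    {"x":0,"y":0,"z":0,"roll":0,"hand":30}
  ]
}}

```text
time: 3.5
position: [0.5199, 0.3432, 0.2356]
tool_rot: [-0.139, -3.137, 0.002]
ft_force: [-1.3, 0.1, -2.8]
grip_width: 0.5
grip_force: 35.0
```

Call:
{"method": "send_rows", "body": {
  "rows": [
    {"x":10,"y":-18,"z":0,"roll":0,"hand":30},
    {"x":18,"y":-34,"z":0,"roll":0,"hand":30},
    {"x":20,"y":-37,"z":0,"roll":0,"hand":30},
    {"x":20,"y":-37,"z":0,"roll":0,"hand":30},
    {"x":20,"y":-37,"z":0,"roll":0,"hand":30},
    {"x":20,"y":-37,"z":0,"roll":0,"hand":30},
    {"x":20,"y":-36,"z":0,"roll":0,"hand":30},
    {"x":14,"y":-24,"z":0,"roll":0,"hand":30},
    {"x":6,"y":-12,"z":0,"roll":0,"hand":30},
    {"x":0,"y":0,"z":0,"roll":0,"hand":30}
  ]
}}

```text
time: 4.5
position: [0.6683, 0.069, 0.2347]
tool_rot: [-0.145, -3.134, 0.003]
ft_force: [-1.1, -0.3, -3.3]
grip_width: 0.501
grip_force: 35.0
```

```bash
python3 - <<'E'
from h import *
s=get_state();print(s["position"],s["ft_force"],s["grip_width"])
snap("side","side3.png",(210,90,350,195),5)
p=s["position"]; print(proj("side",[[p[0],p[1],p[2]-.097],[.669,.068,.074]]))
E
```

```text
[0.6682529  0.06901292 0.23467247] [-1.11153601 -0.32369532 -3.33199266] 0.5010894386980528
[[293.4 161.1]
 [293.1 178.6]]
```

View pics/side3.png

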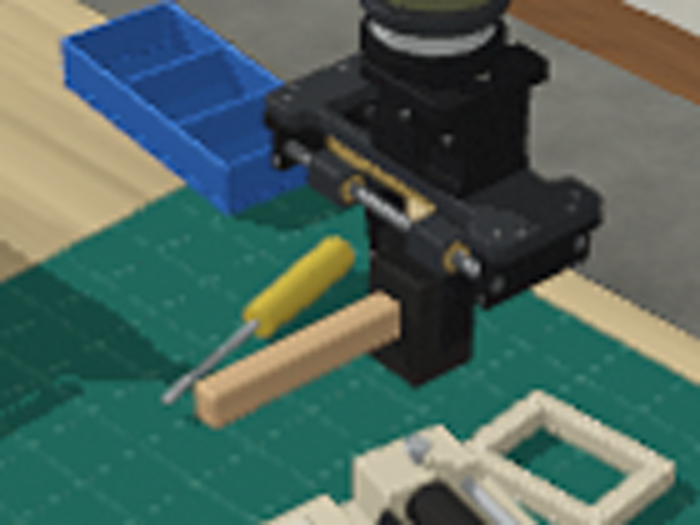

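Call:
{"method": "send_rows", "body": {
  "rows": [
    {"x":0,"y":5,"z":-15,"roll":0,"hand":30},
    {"x":0,"y":0,"z":-20,"roll":0,"hand":30},
    {"x":0,"y":0,"z":-12,"roll":0,"hand":30},
    {"x":0,"y":0,"z":-6,"roll":0,"hand":30},
    {"x":0,"y":0,"z":0,"roll":0,"hand":30},
    {"x":0,"y":0,"z":0,"roll":0,"hand":30}
  ]
}}

```text
time: 5.15
position: [0.669, 0.077, 0.1848]
tool_rot: [0.138, 3.138, 0.001]
ft_force: [0.6, 0.0, -1.8]
grip_width: 0.5
grip_force: 35.0
```

Call:
{"method": "send_rows", "body": {
  "rows": [
    {"x":0,"y":0,"z":-3,"roll":0,"hand":30},
    {"x":0,"y":0,"z":-3,"roll":0,"hand":30},
    {"x":0,"y":0,"z":-3,"roll":0,"hand":30},
    {"x":0,"y":0,"z":0,"roll":0,"hand":30},
    {"x":0,"y":0,"z":0,"roll":0,"hand":30}
  ]
}}

```text
time: 5.65
position: [0.6687, 0.0765, 0.1752]
tool_rot: [-0.139, -3.138, -0.0]
ft_force: [0.2, 0.3, -2.7]
grip_width: 0.503
grip_force: 35.0
```

Call:
{"method": "send_rows", "body": {
  "rows": [
    {"x":0,"y":0,"z":-2,"roll":0,"hand":30},
    {"x":0,"y":0,"z":-2,"roll":0,"hand":30},
    {"x":0,"y":0,"z":0,"roll":0,"hand":30},
    {"x":0,"y":0,"z":0,"roll":0,"hand":30}
  ]
}}

```text
time: 6.05
position: [0.6687, 0.0765, 0.1712]
tool_rot: [-0.139, -3.138, -0.0]
ft_force: [0.8, -0.1, -3.1]
grip_width: 0.504
grip_force: 35.0
```

Call:
{"method": "send_rows", "body": {
  "rows": [
    {"x":0,"y":-4,"z":0,"roll":0,"hand":30},
    {"x":0,"y":0,"z":0,"roll":0,"hand":30},
    {"x":0,"y":0,"z":-2,"roll":0,"hand":30},
    {"x":0,"y":0,"z":-2,"roll":0,"hand":30},
    {"x":0,"y":0,"z":0,"roll":0,"hand":30},
    {"x":0,"y":0,"z":0,"roll":0,"hand":30}
  ]
}}

```text
time: 6.65
position: [0.669, 0.0718, 0.1679]
tool_rot: [0.14, 3.138, -0.001]
ft_force: [-1.6, -2.1, 2.7]
grip_width: 0.504
grip_force: 35.0
```

Call:
{"method": "send_rows", "body": {
  "rows": [
    {"x":0,"y":0,"z":-2,"roll":0,"hand":30},
    {"x":0,"y":0,"z":-2,"roll":0,"hand":30},
    {"x":0,"y":0,"z":0,"roll":0,"hand":30},
    {"x":0,"y":0,"z":0,"roll":0,"hand":30}
  ]
}}

```text
time: 7.05
position: [0.669, 0.0724, 0.1631]
tool_rot: [0.139, 3.138, -0.0]
ft_force: [0.5, -2.7, 1.4]
grip_width: 0.498
grip_force: 35.0
```

Call:
{"method": "send_rows", "body": {
  "rows": [
    {"x":0,"y":0,"z":-1.5,"roll":0,"hand":30},
    {"x":0,"y":0,"z":0,"roll":0,"hand":30},
    {"x":0,"y":0,"z":0,"roll":0,"hand":30}
  ]
}}

```text
time: 7.35
position: [0.669, 0.0724, 0.1618]
tool_rot: [0.139, 3.138, -0.0]
ft_force: [0.2, -3.2, 2.0]
grip_width: 0.5
grip_force: 35.0
```

Call:
{"method": "send_rows", "body": {
  "rows": [
    {"x":0,"y":0,"z":-1,"roll":0,"hand":30},
    {"x":0,"y":0,"z":0,"roll":0,"hand":30},
    {"x":0,"y":0,"z":0,"roll":0,"hand":30}
  ]
}}

```text
time: 7.65
position: [0.669, 0.0724, 0.1612]
tool_rot: [0.139, 3.138, 0.0]
ft_force: [-0.1, -2.9, 6.0]
grip_width: 0.501
grip_force: 35.0
```

Force is starting to rise near the expected home height.

Call:
{"method": "send_rows", "body": {
  "rows": [
    {"x":0,"y":0,"z":-1,"roll":0,"hand":30},
    {"x":0,"y":0,"z":0,"roll":0,"hand":30},
    {"x":0,"y":0,"z":0,"roll":0,"hand":30}
  ]
}}

```text
time: 7.95
position: [0.669, 0.0724, 0.1612]
tool_rot: [0.139, 3.137, 0.0]
ft_force: [-1.8, -2.7, 8.6]
grip_width: 0.505
grip_force: 35.0
```

Call:
{"method": "send_rows", "body": {
  "rows": [
    {"x":0,"y":0,"z":-1,"roll":0,"hand":30},
    {"x":0,"y":0,"z":0,"roll":0,"hand":30},
    {"x":0,"y":0,"z":0,"roll":0,"hand":30}
  ]
}}

```text
time: 8.25
position: [0.669, 0.0724, 0.1611]
tool_rot: [0.139, 3.137, 0.001]
ft_force: [-4.1, -3.8, 13.3]
grip_width: 0.503
grip_force: 35.0
```

Call:
{"method": "send_rows", "body": {
  "rows": [
    {"x":0,"y":0,"z":-1,"roll":0,"hand":30},
    {"x":0,"y":0,"z":0,"roll":0,"hand":30},
    {"x":0,"y":0,"z":8,"roll":0,"hand":30},
    {"x":0,"y":0,"z":25,"roll":0,"hand":30},
    {"x":0,"y":0,"z":30,"roll":0,"hand":30},
    {"x":0,"y":0,"z":15,"roll":0,"hand":30},
    {"x":0,"y":0,"z":0,"roll":0,"hand":30}
  ]
}}

```text
time: 8.95
position: [0.6696, 0.0739, 0.2375]
tool_rot: [0.137, 3.135, 0.003]
ft_force: [0.5, -0.0, -3.7]
grip_width: 0.501
grip_force: 35.0
```

Call:
{"method": "send_rows", "body": {
  "rows": [
    {"x":-10,"y":18,"z":0,"roll":0,"hand":30},
    {"x":-18,"y":34,"z":0,"roll":0,"hand":30},
    {"x":-20,"y":37,"z":0,"roll":0,"hand":30},
    {"x":-20,"y":37,"z":0,"roll":0,"hand":30},
    {"x":-20,"y":37,"z":0,"roll":0,"hand":30},
    {"x":-20,"y":37,"z":0,"roll":0,"hand":30},
    {"x":-20,"y":36,"z":0,"roll":0,"hand":30},
    {"x":-14,"y":24,"z":0,"roll":0,"hand":30},
    {"x":-6,"y":11,"z":0,"roll":0,"hand":30},
    {"x":0,"y":0,"z":0,"roll":0,"hand":30}
  ]
}}

```text
time: 9.95
position: [0.5188, 0.3454, 0.234]
tool_rot: [-0.133, -3.136, 0.001]
ft_force: [-0.3, 0.2, -2.0]
grip_width: 0.504
grip_force: 35.0
```

```bash
python3 - <<'E'
from m import *
s=get_state();print(s["position"],s["tool_rot"],s["ft_force"],s["grip_width"])
a=get_image("side");b=get_image("top");cv2.imwrite("pics/raw_s4.png",a);cv2.imwrite("pics/raw_t4.png",b)
c=lambda im,x,y,w,h,k:cv2.resize(im[y:y+h,x:x+w],(w*k,h*k),interpolation=cv2.INTER_CUBIC)
cv2.imwrite("pics/c4.png",np.hstack([c(a,145,90,100,100,4),c(a,275,160,65,66,6)[:400,:390]]))
E
```

```text
[0.51882295 0.34536648 0.23400132] [-1.32590366e-01 -3.13617774e+00  1.12538171e-03] [-0.33587856  0.19416489 -2.00614894] 0.5037559945543428Traceback (most recent call last):
  File "<stdin>", line 5, in <module>
    return _nx.concatenate(arrs, 1, dtype=dtype, casting=casting)
           ~~~~~~~~~~~~~~~^^^^^^^^^^^^^^^^^^^^^^^^^^^^^^^^^^^^^^^
ValueError: all the input array dimensions except for the concatenation axis must match exactly, but along dimension 0, the array at index 0 has size 400 and the array at index 1 has size 396
```

```bash
python3 - <<'E'
import cv2,numpy as np
a=cv2.imread("pics/raw_s4.png")
c=lambda im,x,y,w,h,k:cv2.resize(im[y:y+h,x:x+w],(w*k,h*k),interpolation=cv2.INTER_CUBIC)
cv2.imwrite("pics/c4.png",np.hstack([c(a,145,90,99,99,4),c(a,275,160,66,66,6)]))
E
```

```text
(no output)
```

View pics/c4.png

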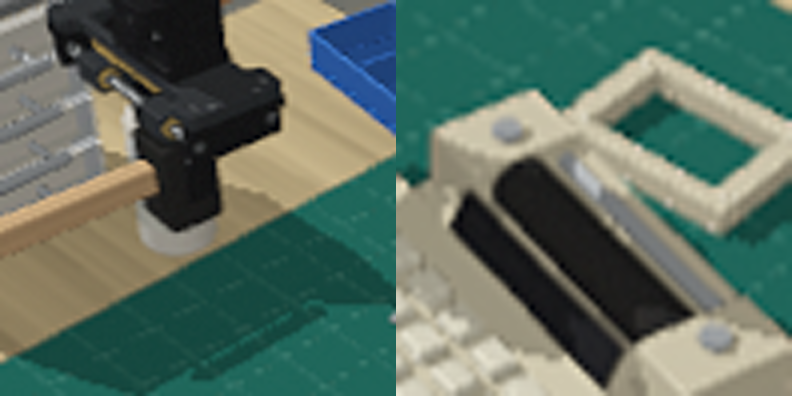

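The pin head at crop (508,130) now lies flat on the cheek like the other one at (715,338), and the mallet is held level above its old place. Setting it down.

Call:
{"method": "send_rows", "body": {
  "rows": [
    {"x":2,"y":-2,"z":-25,"roll":0,"hand":30},
    {"x":0,"y":0,"z":-40,"roll":0,"hand":30},
    {"x":0,"y":0,"z":-40,"roll":0,"hand":30},
    {"x":0,"y":0,"z":-18,"roll":0,"hand":30},
    {"x":0,"y":0,"z":-8,"roll":0,"hand":30},
    {"x":0,"y":0,"z":0,"roll":0,"hand":30},
    {"x":0,"y":0,"z":0,"roll":0,"hand":30},
    {"x":0,"y":0,"z":0,"roll":0,"hand":30}
  ]
}}

```text
time: 10.85
position: [0.5241, 0.3418, 0.1067]
tool_rot: [0.14, 3.136, 0.003]
ft_force: [-0.4, 0.5, -1.6]
grip_width: 0.506
grip_force: 35.0
```

Call:
{"method": "send_rows", "body": {
  "rows": [
    {"x":0,"y":0,"z":-4,"roll":0,"hand":30},
    {"x":0,"y":0,"z":-2,"roll":0,"hand":30},
    {"x":0,"y":0,"z":-2,"roll":0,"hand":30},
    {"x":0,"y":0,"z":0,"roll":0,"hand":30},
    {"x":0,"y":0,"z":0,"roll":0,"hand":30}
  ]
}}

```text
time: 11.35
position: [0.5229, 0.3418, 0.0973]
tool_rot: [0.139, 3.138, 0.001]
ft_force: [-0.5, -0.9, 1.0]
grip_width: 0.502
grip_force: 35.0
```

Call:
{"method": "send_rows", "body": {
  "rows": [
    {"x":0,"y":0,"z":-1,"roll":0,"hand":30},
    {"x":0,"y":0,"z":0,"roll":0,"hand":30},
    {"x":0,"y":0,"z":0,"roll":0,"hand":30}
  ]
}}

```text
time: 11.65
position: [0.5229, 0.3417, 0.0973]
tool_rot: [0.139, 3.138, 0.001]
ft_force: [-3.6, -0.6, 7.2]
grip_width: 0.507
grip_force: 35.0
```

It's standing on the table. Back off the 1 mm of push, open, and rise.

Call:
{"method": "send_rows", "body": {
  "rows": [
    {"x":0,"y":0,"z":1,"roll":0,"hand":30},
    {"x":0,"y":0,"z":0,"roll":0,"hand":50},
    {"x":0,"y":0,"z":0,"roll":0,"hand":70},
    {"x":0,"y":0,"z":0,"roll":0,"hand":87},
    {"x":0,"y":0,"z":0,"roll":0,"hand":87},
    {"x":0,"y":0,"z":0,"roll":0,"hand":87},
    {"x":0,"y":0,"z":0,"roll":0,"hand":87}
  ]
}}

```text
time: 12.35
position: [0.5228, 0.3415, 0.0967]
tool_rot: [0.139, 3.138, 0.0]
ft_force: [-0.5, -0.8, -0.4]
grip_width: 0.941
grip_force: 0.0
```

Call:
{"method": "send_rows", "body": {
  "rows": [
    {"x":0,"y":0,"z":15,"roll":0,"hand":87},
    {"x":0,"y":0,"z":30,"roll":0,"hand":87},
    {"x":0,"y":0,"z":40,"roll":0,"hand":87},
    {"x":0,"y":0,"z":40,"roll":0,"hand":87},
    {"x":0,"y":0,"z":25,"roll":0,"hand":87},
    {"x":0,"y":0,"z":0,"roll":0,"hand":87}
  ]
}}

```text
time: 12.95
position: [0.5248, 0.3427, 0.2533]
tool_rot: [0.139, 3.131, 0.01]
ft_force: [0.8, -0.7, -0.7]
grip_width: 0.998
grip_force: 0.0
```

```bash
python3 - <<'E'
from h import *
s=get_state();print(s["position"],s["tool_rot"],s["ft_force"],s["grip_width"],s["joint_positions"])
snap("side","side5.png",(130,100,310,235),4)
E
```

```text
[0.52479332 0.34273371 0.25334875] [0.13896263 3.13055886 0.01017966] [ 0.76858078 -0.68289829 -0.73828265] 0.9976407514388632 [-0.72426009  0.28373611  0.12564843  1.57920968 -0.03713916  1.27070755
  0.88911187]
```

View pics/side5.png

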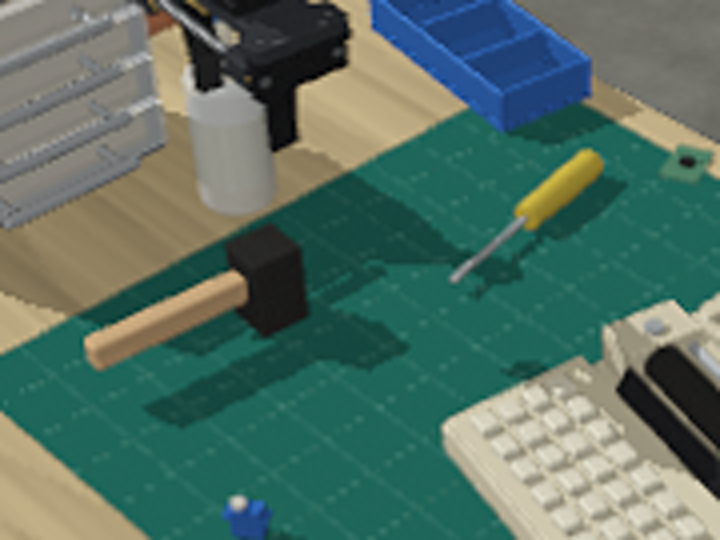

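The mallet stands alone on its face at (268,280), and the bottle and pin are undisturbed. Next is the lever: the pad is at about (500, -298) and the box yaw is about -18°.

Call:
{"method": "send_rows", "body": {
  "rows": [
    {"x":-1.5,"y":-40,"z":0,"roll":-0.8,"hand":60},
    {"x":-1.5,"y":-40,"z":0,"roll":-0.8,"hand":30},
    {"x":-1.5,"y":-40,"z":0,"roll":-0.8,"hand":0},
    {"x":-1.5,"y":-40,"z":0,"roll":-0.8,"hand":0},
    {"x":-1.5,"y":-40,"z":0,"roll":-0.8,"hand":0},
    {"x":-1.5,"y":-40,"z":0,"roll":-0.8,"hand":0},
    {"x":-1.5,"y":-40,"z":0,"roll":-0.8,"hand":0},
    {"x":-1.5,"y":-40,"z":0,"roll":-0.8,"hand":0}
  ],
  "force": 10
}}

```text
time: 13.8
position: [0.5096, 0.0199, 0.2458]
tool_rot: [-0.315, -3.124, 0.0]
ft_force: [1.1, 0.2, 0.1]
grip_width: 0.359
grip_force: 0.0
```

Call:
{"method": "send_rows", "body": {
  "rows": [
    {"x":-1.5,"y":-40,"z":0,"roll":-0.8,"hand":0},
    {"x":-1.5,"y":-40,"z":0,"roll":-0.8,"hand":0},
    {"x":-1.5,"y":-40,"z":0,"roll":-0.8,"hand":0},
    {"x":-1.5,"y":-40,"z":0,"roll":-0.8,"hand":0},
    {"x":-1.5,"y":-40,"z":0,"roll":-0.8,"hand":0},
    {"x":-1.5,"y":-40,"z":0,"roll":-0.8,"hand":0},
    {"x":-1.5,"y":-40,"z":0,"roll":-0.8,"hand":0},
    {"x":-1.5,"y":-38,"z":0,"roll":-0.8,"hand":0},
    {"x":0,"y":0,"z":0,"roll":0,"hand":0},
    {"x":0,"y":0,"z":0,"roll":0,"hand":0}
  ]
}}

```text
time: 14.8
position: [0.4977, -0.297, 0.2457]
tool_rot: [-0.492, -3.101, -0.001]
ft_force: [-0.3, 1.0, 0.3]
grip_width: 0.004
grip_force: 0.0
```

Call:
{"method": "send_rows", "body": {
  "rows": [
    {"x":1,"y":0,"z":-20,"roll":0,"hand":0},
    {"x":0,"y":0,"z":-30,"roll":0,"hand":0},
    {"x":0,"y":0,"z":-20,"roll":0,"hand":0},
    {"x":0,"y":0,"z":-8,"roll":0,"hand":0},
    {"x":0,"y":0,"z":0,"roll":0,"hand":0},
    {"x":0,"y":0,"z":0,"roll":0,"hand":0}
  ]
}}

```text
time: 15.4
position: [0.5004, -0.296, 0.1696]
tool_rot: [0.486, 3.103, 0.0]
ft_force: [0.4, -0.7, 0.8]
grip_width: 0.006
grip_force: 0.0
```

```bash
python3 - <<'E'
from h import *
s=get_state();print(s["position"],s["ft_force"],s["grip_width"])
snap("side","side6.png",(320,200,430,300),6)
E
```

```text
[ 0.50037683 -0.29601629  0.16956459] [ 0.39601731 -0.73479156  0.79145721] 0.006380849359357797
```

View pics/side6.png

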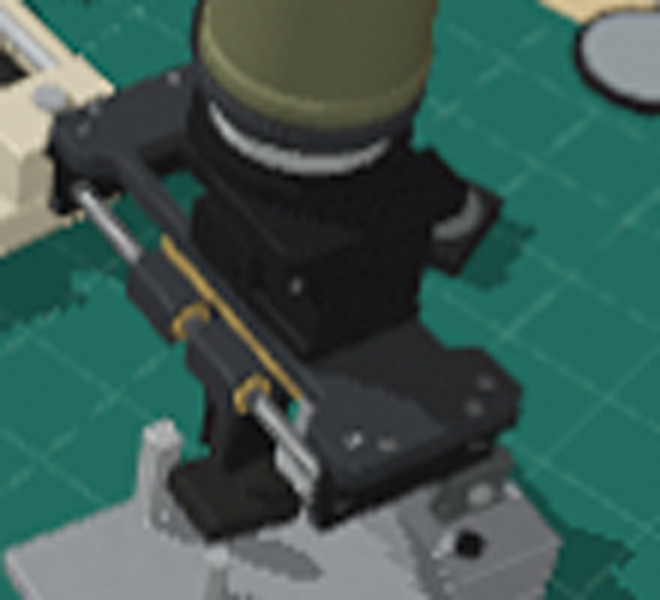

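The closed fingertips are just above the pad at crop (235,490), clear of the post at (160,440). Pressing in small steps.

Call:
{"method": "send_rows", "body": {
  "rows": [
    {"x":0,"y":0,"z":-5,"roll":0,"hand":0},
    {"x":0,"y":0,"z":-5,"roll":0,"hand":0},
    {"x":0,"y":0,"z":-5,"roll":0,"hand":0},
    {"x":0,"y":0,"z":0,"roll":0,"hand":0},
    {"x":0,"y":0,"z":0,"roll":0,"hand":0}
  ]
}}

```text
time: 15.95
position: [0.4998, -0.2965, 0.154]
tool_rot: [-0.488, -3.103, -0.0]
ft_force: [-0.1, 1.1, 3.6]
grip_width: 0.007
grip_force: 1.3
```

Call:
{"method": "send_rows", "body": {
  "rows": [
    {"x":0,"y":0,"z":-4,"roll":0,"hand":0},
    {"x":0,"y":0,"z":-4,"roll":0,"hand":0},
    {"x":0,"y":0,"z":-4,"roll":0,"hand":0},
    {"x":0,"y":0,"z":0,"roll":0,"hand":0},
    {"x":0,"y":0,"z":0,"roll":0,"hand":0}
  ]
}}

```text
time: 16.45
position: [0.4992, -0.2964, 0.1416]
tool_rot: [-0.488, -3.102, -0.0]
ft_force: [-3.7, 1.6, 5.4]
grip_width: 0.008
grip_force: 2.4
```

Call:
{"method": "send_rows", "body": {
  "rows": [
    {"x":0,"y":0,"z":-3,"roll":0,"hand":0},
    {"x":0,"y":0,"z":-3,"roll":0,"hand":0},
    {"x":0,"y":0,"z":-1,"roll":0,"hand":0},
    {"x":0,"y":0,"z":0,"roll":0,"hand":0},
    {"x":0,"y":0,"z":0,"roll":0,"hand":0},
    {"x":0,"y":0,"z":0,"roll":0,"hand":0}
  ]
}}

```text
time: 17.05
position: [0.4992, -0.2965, 0.1349]
tool_rot: [-0.488, -3.102, -0.001]
ft_force: [-4.4, 1.6, 6.5]
grip_width: 0.002
grip_force: 3.1
```

```bash
python3 - <<'E'
from h import *
s=get_state();print(s["position"],s["ft_force"],s["time"])
snap("side","side7.png",(320,250,430,330),7)
a=np.radians(-18.4);R=np.array([[np.cos(a),-np.sin(a)],[np.sin(a),np.cos(a)]]);o=np.array([.527,-.307])
for z in(.064,.05):print(z,((proj("side",[[*(o+R@np.array(p)),z] for p in((-.052,.017),(-.052,-.017),(-.008,-.017))])-[320,250])*7).round())
E
```

```text
[ 0.4991621  -0.29646233  0.13490073] [-4.41850686  1.62731351  6.45037233] 17.05
0.064 [[174. 232.]
 [230. 306.]
 [342. 258.]]
0.05 [[169. 258.]
 [225. 332.]
 [335. 284.]]
```

View pics/side7.png

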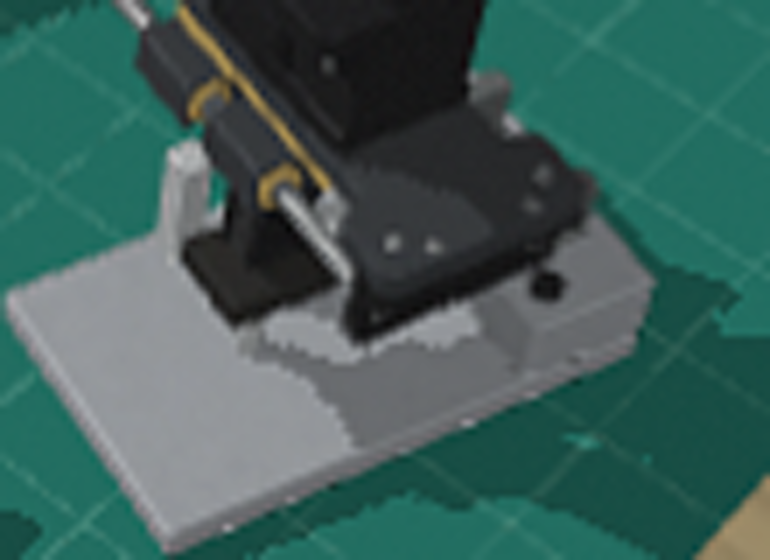

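The pad lies about level: its lower near corner is at (238,327), predicted (225,332) for level. The fingertips are at 64.9 mm and the push is 6.5 N. One last 0.8 mm step.

Call:
{"method": "send_rows", "body": {
  "rows": [
    {"x":0,"y":0,"z":-0.8,"roll":0,"hand":0},
    {"x":0,"y":0,"z":0,"roll":0,"hand":0},
    {"x":0,"y":0,"z":0,"roll":0,"hand":0},
    {"x":0,"y":0,"z":0,"roll":0,"hand":0},
    {"x":0,"y":0,"z":0,"roll":0,"hand":0}
  ]
}}

```text
time: 17.6
position: [0.4991, -0.2965, 0.1342]
tool_rot: [-0.488, -3.102, -0.001]
ft_force: [-3.7, 1.0, 6.3]
grip_width: 0.003
grip_force: 3.4
```

```bash
python3 - <<'E'
from h import *
s=get_state();print(s["position"],s["ft_force"],s["qd"].round(3))
if abs(s["position"][2]-.134)<.002: print(close_job())
E
```

```text
[ 0.49909954 -0.29648254  0.13418944] [-3.65848913  0.99657019  6.26533294] [-0.     0.001  0.    -0.     0.001  0.001 -0.001]
the job is handed in; nothing more can be done
None
```

The job is handed in at 17.6 s: the pin was driven home with the mallet, the mallet was stood back on its striking face, and the lever is held about level (fingertips at 64 mm, about 6.3 N).

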